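# Load the solvent carrier and lift it by its bail handle

## Task

The solvent carrier has to leave the bench: put the two vessels that still stand in the drip tray upright into the empty cells of the three-cell carrier, one vessel to a cell, keeping every vessel upright on the way. Then swing the carrier's folded handle up, lift the loaded carrier by the black grip to about 10 cm clear of the bench and finish while holding it there, level and steady, hanging from the grip alone. Leave the other things on the bench where they are.

Things in the scene. Friction and masses are not known exactly. Their poses are not given: they have to be found in the camera images.
- carrier: grey plastic bottle carrier, 0.4 kg, loose: open tub 68 x 200 mm (x by y), walls 30 mm high and 3 mm thick, floor 3 mm, two partitions making three cells in a row along y, about 62 x 62 mm each. Ears at the ends (y = +-100 mm) rise to 88 mm. Origin: centre of the underside, z up. It stands on the bench, its handle folded down on its -x side, towards the robot.
- cell_left (a point): centre of the floor of the end cell at the carrier's +y end, 3 mm above the carrier's underside and 65.7 mm from the middle cell
- cell_middle (a point): centre of the floor of the middle cell
- cell_right (a point): centre of the floor of the end cell at the carrier's -y end
- bail (a joint): angle of the steel bail handle about the carrier's y axis, pivots at x = 0, 75 mm above the carrier's underside. 0 = folded level to the carrier's -x, pi/2 = straight up (clear of the vessels), pi = folded to +x. It turns freely, falls when let go, and its grip moves on a 95 mm radius. Lifted, the carrier swings freely about the pivots and hangs level by itself, vessels central.
- handle_grip: black plastic grip tube on the bail's cross bar, 18 mm in diameter, 110 mm long along the carrier's y; turns freely on the bar, so the tool need not tilt as the bail swings. Origin: its centre. Folded, it lies 75 mm above the bench, 61 mm out from the carrier's side wall; upright, 170 mm above the carrier's underside. Load about 0.8 kg: grip it firmly at its middle.
- solvent_jar: white solvent dispenser bottle with a pump plate on top: round body 55 mm in diameter and 68 mm tall (grasp the body, near 55 mm above its underside), neck and pump 36 mm in diameter up to 100 mm; about 0.16 kg. Origin: centre of its underside, z up. One of the three vessels stands in the carrier already, in its left cell; which one changes.
- pot_0: plain white screw-top pot, round, 48 mm in diameter with a ribbed lid 50 mm in diameter between 65 and 90 mm height (the lid may be grasped; it does not come off); about 0.1 kg. Origin: centre of its underside, z up. One of the three vessels stands in the carrier already, in its left cell; which one changes.
- dropper: slim white dropper bottle with a pointed nozzle: round body 36 mm in diameter and 80 mm tall (grasp the body, near 68 mm), nozzle under 24 mm in diameter up to 118 mm; about 0.07 kg. Origin: centre of its underside, z up. One of the three vessels stands in the carrier already, in its left cell; which one changes.
- drip_tray: flat stainless drip tray 100 x 200 x 8 mm (x, y, z), fixed to the bench; its floor is 3 mm above the bench. Origin: centre of its underside. Two vessels stand in it, about 115 mm apart along its y. Leave it.
- flux_tin: bystander: round white tin, 49 mm in diameter, 33 mm high, loose; origin at the underside
- tape_kapton: bystander: orange roll of tape, 60 x 69 x 20 mm, lying flat, loose; origin at the underside
- tweezers: bystander: steel tweezers, 11 x 120 x 9 mm, loose; origin at the underside
- circuit_board: bystander: green circuit board, 58 x 85 x 12 mm, loose; origin at the underside
- yellow_bin: yellow stacking bin, 296 x 157 x 128 mm (x, y, z), fixed, to the right behind the work; origin at the centre of the underside

How it is judged (in metres and radians):
On the way:
1. the three vessels stand upright in the carrier, one to a cell and let go, while the carrier stands on the bench (x of solvent_jar in the frame of carrier between -0.022 and 0.022 m and z of solvent_jar in the frame of carrier between -0.005 and 0.012 m and angle between each of solvent_jar, pot_0, dropper's own z axis and vertical below 0.25 rad and x of pot_0 in the frame of carrier between -0.022 and 0.022 m and z of pot_0 in the frame of carrier between -0.005 and 0.012 m and x of dropper in the frame of carrier between -0.022 and 0.022 m and z of dropper in the frame of carrier between -0.005 and 0.012 m and ((y of solvent_jar in the frame of carrier between 0.0437 and 0.0877 m and y of pot_0 in the frame of carrier between -0.022 and 0.022 m and y of dropper in the frame of carrier between -0.0877 and -0.0437 m) or (y of solvent_jar in the frame of carrier between 0.0437 and 0.0877 m and y of pot_0 in the frame of carrier between -0.0877 and -0.0437 m and y of dropper in the frame of carrier between -0.022 and 0.022 m) or (y of solvent_jar in the frame of carrier between -0.022 and 0.022 m and y of pot_0 in the frame of carrier between 0.0437 and 0.0877 m and y of dropper in the frame of carrier between -0.0877 and -0.0437 m) or (y of solvent_jar in the frame of carrier between -0.022 and 0.022 m and y of pot_0 in the frame of carrier between -0.0877 and -0.0437 m and y of dropper in the frame of carrier between 0.0437 and 0.0877 m) or (y of solvent_jar in the frame of carrier between -0.0877 and -0.0437 m and y of pot_0 in the frame of carrier between 0.0437 and 0.0877 m and y of dropper in the frame of carrier between -0.022 and 0.022 m) or (y of solvent_jar in the frame of carrier between -0.0877 and -0.0437 m and y of pot_0 in the frame of carrier between -0.022 and 0.022 m and y of dropper in the frame of carrier between 0.0437 and 0.0877 m)) and contact force between the fingers and solvent_jar below 0.2 N and contact force between the fingers and pot_0 below 0.2 N and contact force between the fingers and dropper below 0.2 N and height (world z) of carrier below 0.01 m), for 0.2 s.
At the end, for the whole second after the job is handed in: Ends with the black grip in the fingers: underside 60-160 mm above the bench, level within 8 degrees, still (30 mm/s, 0.25 rad/s), touching no tray, bin or bystander; the three vessels upright on the floors of three different cells, within 22 mm of the cell centres, not held by the fingers (x of solvent_jar in the frame of carrier between -0.022 and 0.022 m and z of solvent_jar in the frame of carrier between -0.005 and 0.012 m and angle between each of solvent_jar, pot_0, dropper's own z axis and vertical below 0.25 rad and x of pot_0 in the frame of carrier between -0.022 and 0.022 m and z of pot_0 in the frame of carrier between -0.005 and 0.012 m and x of dropper in the frame of carrier between -0.022 and 0.022 m and z of dropper in the frame of carrier between -0.005 and 0.012 m and ((y of solvent_jar in the frame of carrier between 0.0437 and 0.0877 m and y of pot_0 in the frame of carrier between -0.022 and 0.022 m and y of dropper in the frame of carrier between -0.0877 and -0.0437 m) or (y of solvent_jar in the frame of carrier between 0.0437 and 0.0877 m and y of pot_0 in the frame of carrier between -0.0877 and -0.0437 m and y of dropper in the frame of carrier between -0.022 and 0.022 m) or (y of solvent_jar in the frame of carrier between -0.022 and 0.022 m and y of pot_0 in the frame of carrier between 0.0437 and 0.0877 m and y of dropper in the frame of carrier between -0.0877 and -0.0437 m) or (y of solvent_jar in the frame of carrier between -0.022 and 0.022 m and y of pot_0 in the frame of carrier between -0.0877 and -0.0437 m and y of dropper in the frame of carrier between 0.0437 and 0.0877 m) or (y of solvent_jar in the frame of carrier between -0.0877 and -0.0437 m and y of pot_0 in the frame of carrier between 0.0437 and 0.0877 m and y of dropper in the frame of carrier between -0.022 and 0.022 m) or (y of solvent_jar in the frame of carrier between -0.0877 and -0.0437 m and y of pot_0 in the frame of carrier between -0.022 and 0.022 m and y of dropper in the frame of carrier between 0.0437 and 0.0877 m)) and contact force between the fingers and solvent_jar below 0.2 N and contact force between the fingers and pot_0 below 0.2 N and contact force between the fingers and dropper below 0.2 N and contact force between carrier and flux_tin below 0.3 N and contact force between carrier and tape_kapton below 0.3 N and contact force between carrier and tweezers below 0.3 N and contact force between carrier and circuit_board below 0.3 N and contact force between carrier and drip_tray below 0.3 N and contact force between carrier and yellow_bin below 0.3 N and height (world z) of carrier between 0.06 and 0.16 m and angle between carrier's own z axis and vertical below 0.14 rad and linear speed of carrier below 0.03 m/s and angular speed of carrier below 0.25 rad/s and contact force between the fingers and handle_grip above 3 N); the arm keeps its last pose, push and grip.
It fails at once if a vessel tips more than 35 degrees (angle between any of solvent_jar, pot_0, dropper's own z axis and vertical above 0.61 rad).
It fails at once if a bystander is shifted more than 30 mm (distance of any of flux_tin, tape_kapton, tweezers, circuit_board from where it was at the start of the episode above 0.03 m).
It also fails if it takes over 70 s, if anything falls off the work surface, if the arm or the gripper's body presses on something with over 40 N, if the wrist force passes 120 N, or if a joint passes its speed limit or range.

## Robot

A 7-joint arm with a two-finger parallel gripper is mounted at the origin on a cart in front of the work surface, level with it; the furniture and walls round the work are solid. World frame = base frame: x ahead of the robot, y to its left, z up, the work surface at z = 0. Lengths are in mm, angles in degrees, forces in N, time in s.
With the tool pointing down it reaches from about 425 to 875 mm from the base axis. Payload 8.4 kg.
Tool frame: the origin (TCP) lies between the finger pads; the fingertips stand 25 mm ahead of it and the grasp point (between the pads) lies 6 mm ahead of it (bot.nose_length is the distance from the TCP to the fingertips, in mm); z points along the fingers, y is the line along which they close (so a half turn about z gives the same grasp; the last joint's range is limited). The gripper opens to 85 mm and grips with 20 to 120 N. Pads are 22 mm wide; open, the fingers measure 114 mm over their backs; the gripper's body (76 mm by 85 mm) begins 54 mm behind the grasp point. The pads swing forward as they close: fully open they stand 13 mm farther back than shut.
Start: joints at [-80.97, 19.091, 2.286, 83.961, -0.768, 76.965, -3.352], TCP at [165.095, 628.657, 256.308] pointing down, gripper open.
Joint ranges: [-147.57, 147.57], [-21.85, 119.76], [-74.77, 79.35], [14.55, 137.4], [-85.83, 265.84], [4.83, 119.75], [-152.11, 152.11]. Speed limits (degrees/s): [127.2, 127.2, 159.86, 159.86, 180, 180, 180].

## Interface

Orientations are given as a 3x3 rotation matrix whose columns are the frame's x, y, z axes.
In Python, from bench import bot gives the robot as it stands.
- The arm moves only by the shell command python3 inch.py 'ROWS' [OPENING]. ROWS is a JSON list of rows, 1 to 5 of them, each an object with the fields sx, sy, sz (the shift in mm), twist (a turn about the tool's z in degrees); a field left out counts as zero; each row is the pose to reach, as a shift and turn from the pose commanded when the command began, along the tool's axes at that moment; what a row does not reach only later rows make up. A row lasts 1/8 s, in which the tool goes at most 62.5 mm and 10.7 degrees, less where a joint would pass 70% of its speed; a pose out of reach is approached as far as the arm can. OPENING is the finger opening in mm, set as the command begins (- or left out keeps the last). The fingers move at their own pace and stop on an object; the grip force is fixed at half the most. Time passes only in rows, so rows that do not move let the fingers close. It prints the time, the measured TCP pose, the force, the opening and the grip force at its end. Input that does not fit is refused with a message, and nothing moves.
- bot.state(): the state, without advancing time (a new reading comes with each control period).
- bot.capture(name): name is "scene" or "top"; returns the picture (384x512x3 uint8, red, green, blue); there is no depth.
- bot.calibration(name): a dict with "camera_matrix" (3x3 intrinsics, pixels), "origin" and "attitude" of the camera in the world. Camera axes: x right, y down, z forward; pixel columns grow to the right and rows downward; lengths in mm; the calibration is good to about 2 mm. A picture is of the moment at which its call begins. calibration takes no time and is no camera call.
- bot.close_job(): hands the job in; it is judged then, once.
The state is a dict: "t": time; "joint_pos": joint angles; "joint_vel": joint speeds; "tau": joint torques, N m; "eef_pos": TCP position; "tool_rot": TCP orientation; "ft_force": force on the tool from outside, world axes, zero at the start; "wrist_torque": the same for the moment, N m; "grip_width": finger opening in mm; "grip_force": force on a finger pad.
Only numpy, scipy, OpenCV 4.12 (cv2) and the standard library are available. Lean on these libraries where they do the work, as an engineer would, in place of code of your own. Each camera call takes 0.05 s, during which the arm holds its last target. There are 200 camera calls.

## Working session

There is one attempt and no reset: what is moved stays moved. The work goes in short steps, Python scripts to look and compute and a shell command to move; the robot and the scene stay as the last step left them, time stands still between calls to the robot, and variables do not carry over. Pictures are saved under pics/ and viewed, at most 11 in all, crops included, and the job is handed in when it is done.

```bash
ls; mkdir -p pics; python3 - <<'E'
from bench import bot
import cv2
for n in("scene","top"):
    cv2.imwrite(f"pics/{n}0.png",bot.capture(n)[:,:,::-1]); print(n,bot.calibration(n))
s=bot.state();print(s["t"],s["eef_pos"],s["tool_rot"],s["grip_width"])
E
```

```text
bench.py
inch.py
pics
scene {'camera_matrix': array([[396.12748074,   0.        , 254.14692265],
       [  0.        , 396.12748074, 194.069312  ],
       [  0.        ,   0.        ,   1.        ]]), 'origin': array([ 140.0667659 , -626.39631693,  833.47438721]), 'attitude': array([[ 0.87321091, -0.30806179,  0.377625  ],
       [-0.48695025, -0.58261739,  0.65071993],
       [ 0.01954894, -0.75210033, -0.65875863]])}
top {'camera_matrix': array([[382.41124448,   0.        , 255.70593428],
       [  0.        , 382.41124448, 191.94943972],
       [  0.        ,   0.        ,   1.        ]]), 'origin': array([ 178.34349964,  258.79434794, 1270.75480861]), 'attitude': array([[-0.39261965, -0.87510199,  0.28292458],
       [-0.91964078,  0.37003741, -0.13165547],
       [ 0.01051928, -0.31187951, -0.95006343]])}
0.1 [165.02963353 628.31955377 255.54148014] [[-9.67206981e-01  2.53989359e-01 -2.48302147e-04]
 [ 2.53989452e-01  9.67205959e-01 -1.41092985e-03]
 [-1.18201850e-04 -1.42772732e-03 -9.99998974e-01]] 85.51106218117043
```

View pics/top0.png

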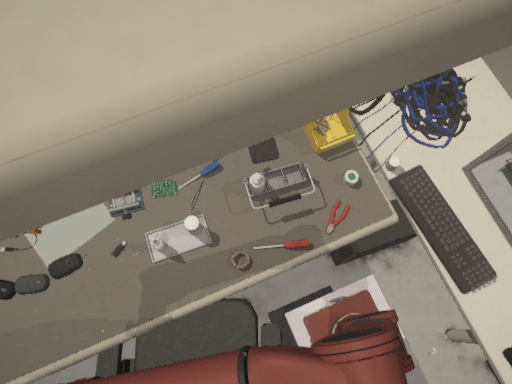

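View pics/scene0.png

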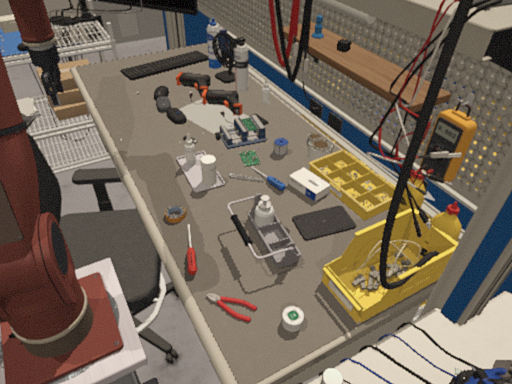

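```bash
cat > h.py <<'E'
from bench import bot
import cv2,numpy as np
np.set_printoptions(precision=1,suppress=True)
def ray(n,px,z):
    c=bot.calibration(n);d=c["attitude"]@np.linalg.inv(c["camera_matrix"])@[*px,1.]
    o=c["origin"];return o+d*(z-o[2])/d[2]
def pix(n,p):
    c=bot.calibration(n);q=c["camera_matrix"]@c["attitude"].T@(np.array(p)-c["origin"]);return q[:2]/q[2]
def two(a,b):
    A=np.zeros((3,3));r=np.zeros(3)
    for n,px in(("scene",a),("top",b)):
        o=bot.calibration(n)["origin"];d=ray(n,px,0)-o;d/=np.linalg.norm(d);P=np.eye(3)-np.outer(d,d);A+=P;r+=P@o
    return np.linalg.solve(A,r)
def crop(im,x,y,w,h,k):return cv2.resize(im[y:y+h,x:x+w],None,fx=k,fy=k,interpolation=cv2.INTER_CUBIC)
E
python3 - <<'E'
from h import *
t=cv2.imread("pics/top0.png");s=cv2.imread("pics/scene0.png")
cv2.imwrite("pics/ct.png",crop(t,135,145,190,125,4));cv2.imwrite("pics/cs.png",crop(s,160,125,160,150,4))
E
```

```text
(no output)
```

View pics/ct.png

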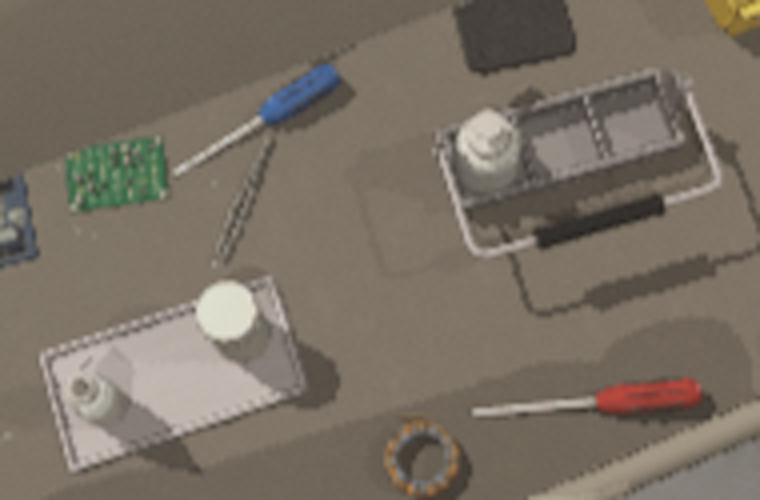

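View pics/cs.png

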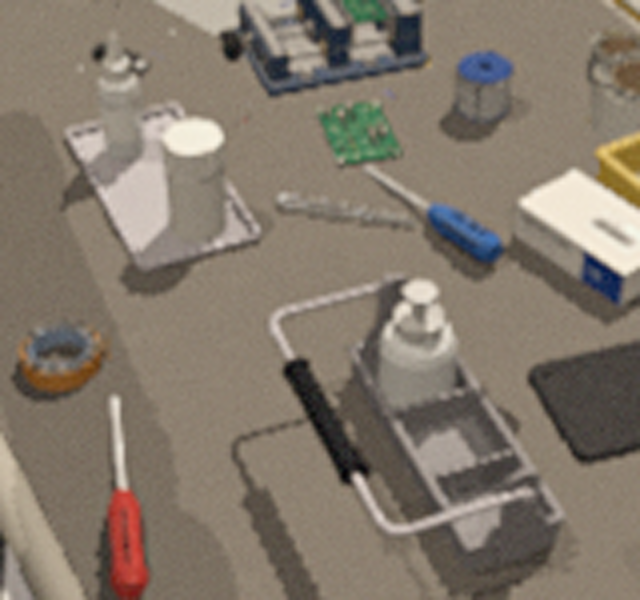

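```bash
python3 - <<'E'
from h import *
T=lambda x,y:((x+.5)/4-.5+135,(y+.5)/4-.5+145)
S=lambda x,y:((x+.5)/4-.5+160,(y+.5)/4-.5+125)
print("pot",ray("top",T(227,310),93),ray("scene",S(195,137),93),two(S(195,137),T(227,310)))
print("drop tip",ray("top",T(84,385),121),ray("scene",S(111,40),121),two(S(111,40),T(84,385)))
print("tray",[ray("top",T(*c),8)for c in((42,355),(270,278),(303,388),(72,470))])
a=two(S(290,365),T(540,240));b=two(S(357,473),T(662,205));print("grip",a,b,(a+b)/2,np.hypot(*(b-a)[:2]))
a=ray("top",T(540,240),75);b=ray("top",T(662,205),75);print("grip top",a,b)
print("rim part",[ray("top",T(*c),30)for c in((588,97),(606,155),(660,72),(682,138),(470,203))])
print("jar",ray("top",T(490,130),103),ray("scene",S(422,290),103))
u=(a-b)[:2];u/=np.linalg.norm(u);x=np.array([u[1],-u[0]]);c=((a+b)/2)[:2]+95*x
print("yaw",np.degrees(np.arctan2(x[1],x[0])),"c",c,[c+k*65.7*u for k in(1,0,-1)])
E
```

```text
pot [516.  321.8  93. ] [519.  319.1  93. ] [518.3 321.7  90.8]
drop tip [495.4 439.9 121. ] [499.  437.7 121. ] [497.8 439.9 119.3]
tray [array([564.3, 481.9,   8. ]), array([552.4, 283.1,   8. ]), array([453.1, 291.2,   8. ]), array([463.6, 489. ,   8. ])]
grip [476.1  68.9  78.4] [467.7 -36.4  75.9] [471.9  16.2  77.1] 105.6788746005522
grip top [476.8  68.4  75. ] [465.1 -36.   75. ]
rim part [array([590.5, -29.6,  30. ]), array([535.6, -21.8,  30. ]), array([587.4, -97.6,  30. ]), array([524.2, -88.9,  30. ]), array([541.3, 102.9,  30. ])]
jar [571.   72.8 103. ] [579.5  69.7 103. ]
yaw -6.386916201409339 c [565.4   5.7] [array([572.7,  70.9]), array([565.4,   5.7]), array([558.1, -59.6])]
```

```bash
cat >> h.py <<'E'
def go(x,y,z,yaw=-6.4):
    "shift in tool axes to TCP target, and turn"
    s=bot.state();R=s["tool_rot"];a=np.radians(yaw);v=R.T@[np.cos(a),np.sin(a),0]
    print("t",s["t"],"at",s["eef_pos"],"shift",R.T@(np.array([x,y,z])-s["eef_pos"]),"turn",np.degrees(np.arctan2(-v[0],v[1])),"w",s["grip_width"],"gf",s["grip_force"],"ft",s["ft_force"])
E
python3 inch.py '[{"sx":-42, "sy":-21, "twist":8}, {"sx":-84, "sy":-42, "twist":16}, {"sx":-126, "sy":-62, "twist":24}, {"sx":-168, "sy":-83, "twist":32}, {"sx":-210, "sy":-104, "twist":40}]' 85
python3 -c "
from h import *
go(517.5,321,180)"
```

```text
t: 0.72
eef_pos: [342.7, 473.4, 256.0]
tool_rot: [[-0.574, 0.819, -0.0], [0.819, 0.574, -0.0], [-0.0, -0.001, -1.0]]
ft_force: [0.0, 0.7, 0.3]
grip_width: 85.0
grip_force: 0.0
t 0.725 at [342.7 473.4 256. ] shift [-225.1   55.7   76. ] turn 41.42122688973579 w 84.95644920021971 gf 0.0 ft [0.  0.7 0.3]
```

```bash

python3 inch.py '[{"sx":-45, "sy":11, "sz":15, "twist":8}, {"sx":-90, "sy":22, "sz":30, "twist":16}, {"sx":-135, "sy":33, "sz":45, "twist":25}, {"sx":-180, "sy":45, "sz":60, "twist":33}, {"sx":-225, "sy":56, "sz":76, "twist":41.4}]'
python3 inch.py '[{}, {}]' >/dev/null
python3 -c "
from h import *
go(517.5,321,87)
cv2.imwrite('pics/t1.png',crop(bot.capture('top')[:,:,::-1],135,145,190,125,4))"
```

```text
t: 1.35
eef_pos: [518.3, 322.3, 179.7]
tool_rot: [[0.111, 0.994, -0.0], [0.994, -0.111, -0.0], [-0.0, -0.0, -1.0]]
ft_force: [-0.2, 0.1, 0.1]
grip_width: 85.2
grip_force: 0.0
t 1.6 at [517.  323.7 180. ] shift [-2.6  0.9 93. ] turn 0.3438731726212441 w 85.10333877308878 gf 0.0 ft [ 0.1 -0.4 -0.5]
```

View pics/t1.png

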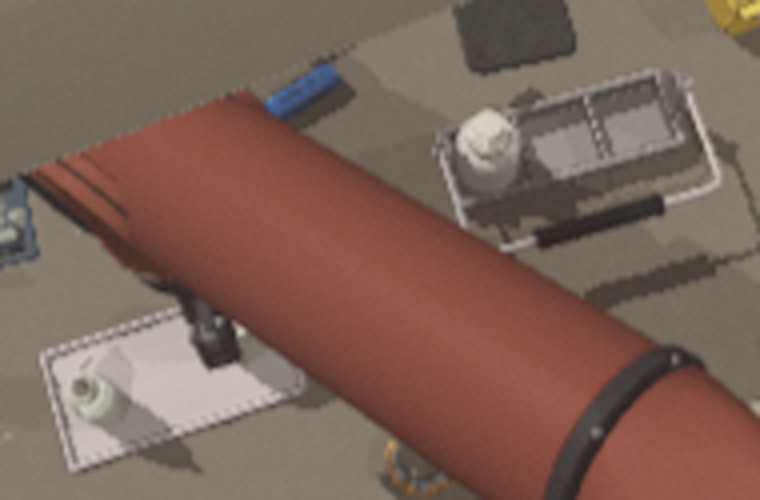

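The arm hides most of the tray in this view; the finger at (215,345) is beside the pot as expected. I descend and grip.

```bash

python3 inch.py '[{"sx":-2, "sz":25}, {"sx":-2, "sz":50}, {"sx":-2, "sz":70}, {"sx":-2, "sz":84}, {"sx":-2, "sz":93}]' >/dev/null
python3 inch.py '[{}, {}, {}, {}, {}]' 30
python3 -c "
from h import *
go(517.5,321,87)"
```

```text
t: 2.9
eef_pos: [517.8, 321.9, 88.4]
tool_rot: [[0.106, 0.994, 0.001], [0.994, -0.106, 0.001], [0.001, 0.001, -1.0]]
ft_force: [-1.1, 0.3, 4.9]
grip_width: 47.9
grip_force: 62.4
t 2.9 at [517.8 321.9  88.4] shift [-0.9 -0.2  1.4] turn 0.2877824845583134 w 47.89286521102739 gf 62.43179247780063 ft [-1.1  0.3  4.9]
```

```bash

python3 inch.py '[{"sz":-15}, {"sz":-45}, {"sz":-80}, {"sz":-120}, {"sz":-150}]'
python3 inch.py '[{}]' >/dev/null
python3 -c "
from h import *
go(565.4,5.7,240)"
```

```text
t: 3.52
eef_pos: [517.5, 321.3, 240.0]
tool_rot: [[0.107, 0.994, 0.001], [0.994, -0.107, 0.001], [0.001, 0.001, -1.0]]
ft_force: [0.5, -0.4, -1.7]
grip_width: 48.6
grip_force: 62.1
t 3.65 at [518.4 321.8 240.7] shift [-309.3   80.5   -0.1] turn 0.267157109537833 w 48.12239321362171 gf 62.1555421998346 ft [ 0.6  0.4 -1.3]
```

```bash

python3 inch.py '[{"sx":-15, "sy":4}, {"sx":-45, "sy":12}, {"sx":-80, "sy":21}, {"sx":-120, "sy":31}, {"sx":-160, "sy":42}]' >/dev/null
python3 inch.py '[{"sx":-40, "sy":10}, {"sx":-80, "sy":20}, {"sx":-110, "sy":28}, {"sx":-135, "sy":35}, {"sx":-149, "sy":38}]'
python3 inch.py '[{}, {}]' >/dev/null
python3 -c "
from h import *
go(565.4,5.7,100)
cv2.imwrite('pics/s2.png',crop(bot.capture('scene')[:,:,::-1],180,125,150,150,4))"
```

```text
t: 4.9
eef_pos: [563.0, 3.0, 236.4]
tool_rot: [[0.109, 0.994, -0.002], [0.994, -0.109, -0.001], [-0.001, -0.002, -1.0]]
ft_force: [0.1, 0.6, -1.7]
grip_width: 48.6
grip_force: 62.1
t 5.15 at [563.6   6.8 237. ] shift [ -0.9   2.  137. ] turn 0.35764571547118684 w 48.65611161963665 gf 62.09201583689719 ft [-0.1  0.6 -2.1]
```

View pics/s2.png

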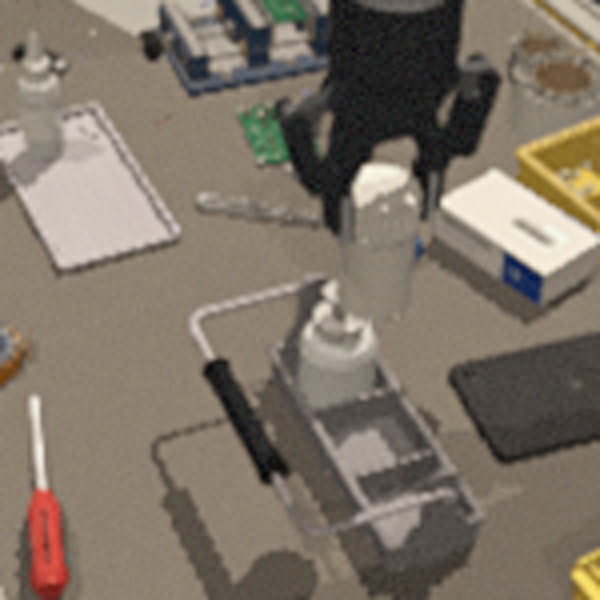

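The pot hangs upright over the carrier (bottom near (385,310) in the crop); lowering into the middle cell.

```bash

python3 inch.py '[{"sx":-1, "sy":2, "sz":20}, {"sx":-1, "sy":2, "sz":50}, {"sx":-1, "sy":2, "sz":80}, {"sx":-1, "sy":2, "sz":105}, {"sx":-1, "sy":2, "sz":118}]'
python3 inch.py '[{"sz":8}, {"sz":15}, {"sz":22}, {"sz":28}, {"sz":28}]'
python3 -c "
from h import *
go(565.4,5.7,88)"
```

```text
t: 5.82
eef_pos: [565.1, 5.5, 118.0]
tool_rot: [[0.105, 0.994, -0.002], [0.994, -0.105, -0.0], [-0.0, -0.002, -1.0]]
ft_force: [0.4, 0.7, -1.7]
grip_width: 48.2
grip_force: 62.1
t: 6.45
eef_pos: [565.5, 4.4, 91.0]
tool_rot: [[0.107, 0.994, -0.001], [0.994, -0.107, -0.0], [-0.0, -0.001, -1.0]]
ft_force: [-0.3, -0.4, -2.5]
grip_width: 48.1
grip_force: 62.1
t 6.45 at [565.5   4.4  91. ] shift [ 1.3 -0.3  3. ] turn 0.2763104685467511 w 48.06601549217373 gf 62.1236939969458 ft [-0.3 -0.4 -2.5]
```

```bash

python3 inch.py '[{"sz":2}, {"sz":2}, {"sz":2}]' |grep -E 'force|eef'
python3 inch.py '[{}, {}, {}, {}]' 75 |grep -E 'force|eef|width'
python3 inch.py '[{"sz":-20}, {"sz":-50}, {"sz":-80}, {"sz":-115}, {"sz":-145}]'
python3 -c "
from h import *
go(497,439.5,170)"
```

```text
eef_pos: [565.8, 4.4, 89.5]
ft_force: [-0.5, 0.1, -1.6]
grip_force: 62.1
eef_pos: [565.8, 4.4, 89.4]
ft_force: [0.3, 0.5, 0.2]
grip_width: 74.8
grip_force: 0.0
t: 7.95
eef_pos: [565.8, 4.3, 235.7]
tool_rot: [[0.107, 0.994, 0.001], [0.994, -0.107, 0.0], [0.0, 0.001, -1.0]]
ft_force: [2.0, 0.8, -0.9]
grip_width: 74.7
grip_force: 0.0
t 7.95 at [565.8   4.3 235.7] shift [ 425.3 -114.9   65.7] turn 0.2746430275355083 w 74.69498048414745 gf 0.0 ft [ 2.   0.8 -0.9]
```

```bash

python3 inch.py '[{"sx":40, "sy":-11}, {"sx":85, "sy":-23}, {"sx":130, "sy":-35}, {"sx":175, "sy":-47}, {"sx":220, "sy":-59}]' >/dev/null
python3 inch.py '[{"sx":45, "sy":-12, "sz":10}, {"sx":90, "sy":-24, "sz":20}, {"sx":135, "sy":-37, "sz":40}, {"sx":175, "sy":-47, "sz":55}, {"sx":205, "sy":-56, "sz":66}]'
python3 inch.py '[{}, {}]' >/dev/null
python3 -c "
from h import *
go(497,439.5,77)
cv2.imwrite('pics/s3.png',crop(bot.capture('scene')[:,:,::-1],160,110,160,150,4))"
```

```text
t: 9.2
eef_pos: [495.7, 441.2, 167.2]
tool_rot: [[0.105, 0.994, -0.001], [0.994, -0.105, -0.0], [-0.001, -0.001, -1.0]]
ft_force: [0.6, -0.1, -0.5]
grip_width: 75.5
grip_force: 0.0
t 9.45 at [497.2 438.4 168.4] shift [ 1.1 -0.4 91.4] turn 0.24319280420335773 w 75.02315786080396 gf 0.0 ft [-0.6 -0.1 -0.1]
```

View pics/s3.png

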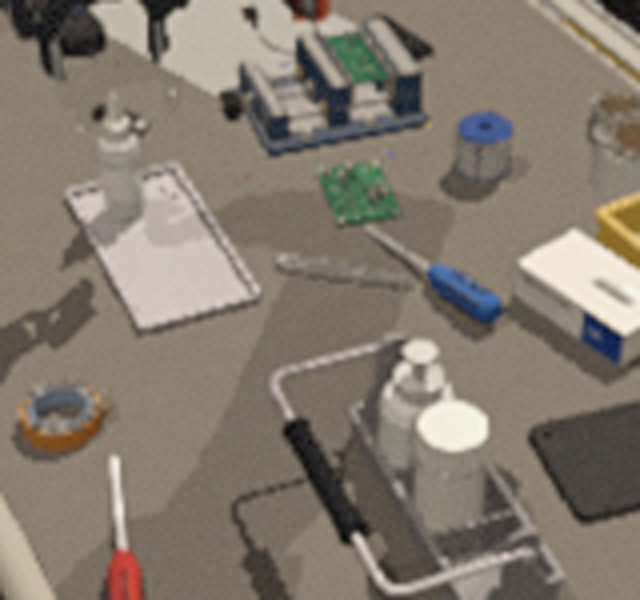

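Pot stands in the middle cell (lid at (452,428)); dropper at (118,170), with the fingers straddling above it. Descending.

```bash

python3 inch.py '[{"sx":1, "sz":20}, {"sx":1, "sz":45}, {"sx":1, "sz":65}, {"sx":1, "sz":80}, {"sx":1, "sz":89}]' >/dev/null
python3 inch.py '[{}, {}, {}, {}, {}]' 20
python3 inch.py '[{"sz":-15}, {"sz":-45}, {"sz":-80}, {"sz":-120}, {"sz":-155}]'
python3 inch.py '[{}]' >/dev/null
python3 -c "
from h import *
go(558.1,-59.6,235)"
```

```text
t: 10.75
eef_pos: [497.5, 440.7, 80.5]
tool_rot: [[0.107, 0.994, 0.002], [0.994, -0.107, 0.001], [0.002, 0.001, -1.0]]
ft_force: [0.4, -0.8, 6.1]
grip_width: 32.9
grip_force: 59.5
t: 11.38
eef_pos: [496.6, 440.2, 236.6]
tool_rot: [[0.106, 0.994, 0.0], [0.994, -0.106, 0.0], [0.001, 0.0, -1.0]]
ft_force: [0.1, 1.3, -1.7]
grip_width: 32.8
grip_force: 59.5
t 11.5 at [497.8 441.  238.4] shift [-491.4  113.3    1.5] turn 0.2829296744377487 w 32.74117806040745 gf 59.55216020462103 ft [-0.3 -0.  -1.3]
```

```bash

python3 inch.py '[{"sx":-15, "sy":4}, {"sx":-50, "sy":12}, {"sx":-90, "sy":21}, {"sx":-135, "sy":31}, {"sx":-180, "sy":41}]' >/dev/null
python3 inch.py '[{"sx":-45, "sy":10}, {"sx":-90, "sy":20}, {"sx":-135, "sy":31}, {"sx":-175, "sy":40}, {"sx":-215, "sy":50}]' >/dev/null
python3 inch.py '[{"sx":-35, "sy":8}, {"sx":-65, "sy":15}, {"sx":-85, "sy":20}, {"sx":-96, "sy":22}, {"sx":-96, "sy":22}]'
python3 inch.py '[{}]' >/dev/null
python3 -c "
from h import *
go(558.1,-59.6,82)
cv2.imwrite('pics/s4.png',crop(bot.capture('scene')[:,:,::-1],190,130,150,150,4))"
```

```text
t: 13.38
eef_pos: [556.1, -60.8, 233.7]
tool_rot: [[0.108, 0.994, -0.001], [0.994, -0.108, -0.0], [-0.0, -0.001, -1.0]]
ft_force: [0.2, -0.4, -1.3]
grip_width: 32.7
grip_force: 59.5
t 13.5 at [556.6 -59.  234. ] shift [ -0.5   1.7 152. ] turn 0.34926089727076354 w 32.50595874692063 gf 59.5033711544238 ft [-0.3 -0.3 -0.3]
```

View pics/s4.png

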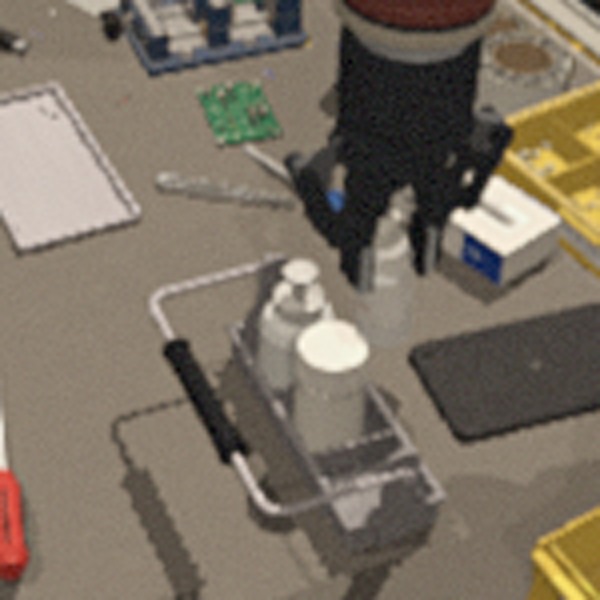

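Dropper held upright (bottom near (385,335)), pot and jar in place; right cell free. Lowering.

```bash

python3 inch.py '[{"sy":2, "sz":20}, {"sy":2, "sz":50}, {"sy":2, "sz":85}, {"sy":2, "sz":108}, {"sy":2, "sz":122}]'|grep -E "eef|ft_"
python3 inch.py '[{"sz":8}, {"sz":15}, {"sz":22}, {"sz":29}, {"sz":30}]'|grep -E "eef|ft_"
python3 inch.py '[{"sz":1}, {"sz":1}]'
python3 -c "
from h import *
go(558.1,-59.6,80.5)"
```

```text
eef_pos: [558.4, -59.2, 111.2]
ft_force: [0.2, 0.0, -1.1]
eef_pos: [558.6, -60.2, 81.9]
ft_force: [1.2, -0.1, -0.6]
t: 15.05
eef_pos: [559.0, -60.2, 81.5]
tool_rot: [[0.107, 0.994, 0.0], [0.994, -0.107, -0.0], [0.0, 0.0, -1.0]]
ft_force: [-0.2, -0.5, -0.4]
grip_width: 32.8
grip_force: 59.5
t 15.05 at [559.  -60.2  81.5] shift [ 0.5 -1.   1. ] turn 0.2818535323743557 w 32.84840840556039 gf 59.50826006010175 ft [-0.2 -0.5 -0.4]
```

```bash

python3 inch.py '[{}, {}, {}, {}]' 70 |grep -E 'force|eef|width'
python3 inch.py '[{"sz":-20}, {"sz":-50}, {"sz":-80}, {"sz":-110}, {"sz":-120}]' >/dev/null
python3 inch.py '[{}]' |grep -E 'force|eef|width'
python3 -c "
from h import *
go(471.3,16.2,200)
cv2.imwrite('pics/s5.png',crop(bot.capture('scene')[:,:,::-1],200,170,130,120,4))
cv2.imwrite('pics/t5.png',crop(bot.capture('top')[:,:,::-1],235,145,90,80,6))"
```

```text
eef_pos: [558.9, -60.2, 81.4]
ft_force: [0.1, 0.5, -0.2]
grip_width: 69.8
grip_force: 0.0
eef_pos: [559.1, -60.2, 202.0]
ft_force: [-1.1, -0.1, -0.2]
grip_width: 70.0
grip_force: 0.0
t 16.3 at [559.1 -60.2 202. ] shift [ 66.6 -95.4   1.9] turn 0.28805889960259895 w 70.00745641554781 gf 0.0 ft [-1.1 -0.1 -0.2]
```

View pics/s5.png

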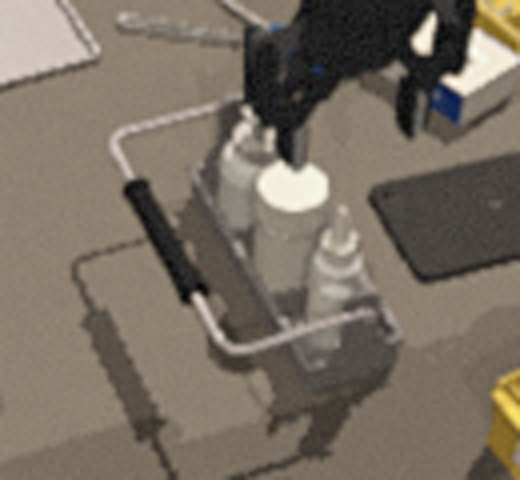

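All three vessels stand upright in their cells; grip unmoved, ends at crop (130,190) and (193,295). Now to the grip.

```bash

python3 inch.py '[{"sx":13, "sy":-19}, {"sx":26, "sy":-38}, {"sx":40, "sy":-57}, {"sx":54, "sy":-77}, {"sx":66, "sy":-95}]' 50 >/dev/null
python3 inch.py '[{}, {}]' |grep -E 'eef|width'
python3 -c "
from h import *
go(471.3,16.2,80)"
```

```text
eef_pos: [471.6, 15.1, 201.0]
grip_width: 49.9
t 17.275 at [471.6  15.1 201. ] shift [  1.1  -0.4 121. ] turn 0.2754296148407868 w 49.872435555542644 gf 0.0 ft [-0.3  0.6  0.7]
```

```bash

python3 inch.py '[{"sx":1, "sz":30}, {"sx":1, "sz":60}, {"sx":1, "sz":90}, {"sx":1, "sz":110}, {"sx":1, "sz":121}]' |grep -E 'force|eef'
python3 inch.py '[{}, {}, {}, {}, {}]' 5
python3 -c "
from h import *
go(471.3,16.2,80)"
```

```text
eef_pos: [471.5, 15.6, 79.1]
ft_force: [-1.2, -0.8, -0.4]
grip_force: 0.0
t: 18.52
eef_pos: [471.9, 16.5, 80.7]
tool_rot: [[0.107, 0.994, 0.001], [0.994, -0.107, 0.0], [0.0, 0.001, -1.0]]
ft_force: [3.5, -2.0, -1.5]
grip_width: 16.3
grip_force: 58.5
t 18.525 at [471.9  16.5  80.7] shift [-0.3 -0.6  0.7] turn 0.27809853317631306 w 16.33232901964199 gf 58.52892458438873 ft [ 3.5 -2.  -1.5]
```

```bash

python3 inch.py '[{"sy":1, "sz":-8}, {"sy":1.4, "sz":-16.5}, {"sy":5.7, "sz":-32.5}, {"sy":12.7, "sz":-47.5}, {"sy":22.2, "sz":-61.1}]' |grep -E 'force|eef'
python3 inch.py '[{"sy":5.6, "sz":-6.2}, {"sy":11.7, "sz":-11.7}, {"sy":18.3, "sz":-17}, {"sy":25.3, "sz":-21.2}, {"sy":32.6, "sz":-25}]' |grep -E 'force|eef'
python3 -c "
from h import *
go(565.4,5.7,176)"
```

```text
eef_pos: [494.2, 14.2, 142.7]
ft_force: [2.9, -1.2, -3.4]
grip_force: 58.5
eef_pos: [526.2, 10.8, 166.9]
ft_force: [-2.9, -0.9, 3.9]
grip_force: 59.2
t 19.775 at [526.2  10.8 166.9] shift [-0.9 39.5 -9.1] turn 0.29059780159613435 w 16.22357322773305 gf 59.239500761032104 ft [-2.9 -0.9  3.9]
```

```bash

python3 inch.py '[{"sy":11.6, "sz":-4.5}, {"sy":23.7, "sz":-7.5}, {"sy":35.2, "sz":-8.8}, {"sy":40.2, "sz":-8.9}, {"sy":40.2, "sz":-8.9}]' |grep -E 'force|eef'
python3 inch.py '[{"sz":-2}, {"sz":-5}, {"sz":-8}, {"sz":-12}, {"sz":-16}]' |grep -E 'force|eef'
python3 -c "
from h import *
go(565.4,5.7,276)
cv2.imwrite('pics/s6.png',crop(bot.capture('scene')[:,:,::-1],190,130,150,150,4))"
```

```text
eef_pos: [567.5, 6.3, 176.3]
ft_force: [-0.5, -0.3, 7.7]
grip_force: 59.6
eef_pos: [565.9, 6.4, 191.5]
ft_force: [-0.0, -0.0, -8.7]
grip_force: 58.6
t 21.025 at [565.9   6.4 191.5] shift [ -0.8  -0.4 -84.5] turn 0.2850529743368332 w 16.56306532902781 gf 58.611788749694824 ft [-0.  -0.  -8.7]
```

View pics/s6.png

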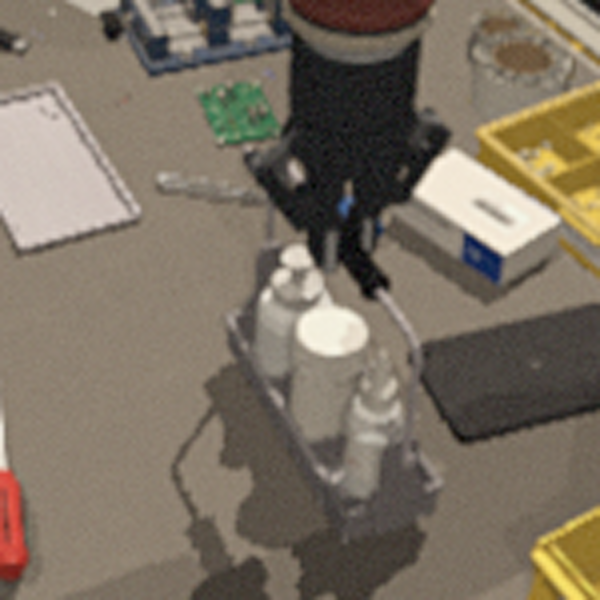

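All three vessels stand upright, the bail is up and the wrist carries about 8.7 N, so the carrier is off the bench. Lifting on gently.

```bash

python3 inch.py '[{"sz":-6}, {"sz":-14}, {"sz":-24}, {"sz":-34}, {"sz":-44}]' >/dev/null
python3 inch.py '[{"sz":-10}, {"sz":-20}, {"sz":-29}, {"sz":-36}, {"sz":-40}]' >/dev/null
for i in 1 2 3 4; do python3 inch.py '[{}, {}, {}, {}, {}]' |grep -E 't:|force|eef';done
python3 -c "
from h import *
s=bot.capture('scene')[:,:,::-1];t=bot.capture('top')[:,:,::-1]
cv2.imwrite('pics/s7.png',crop(s,190,100,150,150,4))"
```

```text
t: 22.95
eef_pos: [566.0, 6.4, 275.3]
tool_rot: [[0.106, 0.994, -0.0], [0.994, -0.106, -0.0], [-0.0, -0.0, -1.0]]
ft_force: [0.4, -0.2, -10.1]
grip_force: 58.8
t: 23.58
eef_pos: [566.0, 6.4, 275.3]
tool_rot: [[0.107, 0.994, -0.0], [0.994, -0.107, -0.0], [-0.0, -0.0, -1.0]]
ft_force: [-0.2, -0.2, -8.9]
grip_force: 58.8
t: 24.2
eef_pos: [566.0, 6.5, 275.3]
tool_rot: [[0.106, 0.994, 0.0], [0.994, -0.106, -0.0], [-0.0, 0.0, -1.0]]
ft_force: [0.3, 0.3, -8.3]
grip_force: 58.8
t: 24.82
eef_pos: [566.0, 6.4, 275.3]
tool_rot: [[0.106, 0.994, -0.0], [0.994, -0.106, -0.0], [-0.0, -0.0, -1.0]]
ft_force: [0.4, 0.0, -9.1]
grip_force: 58.8
```

View pics/s7.png

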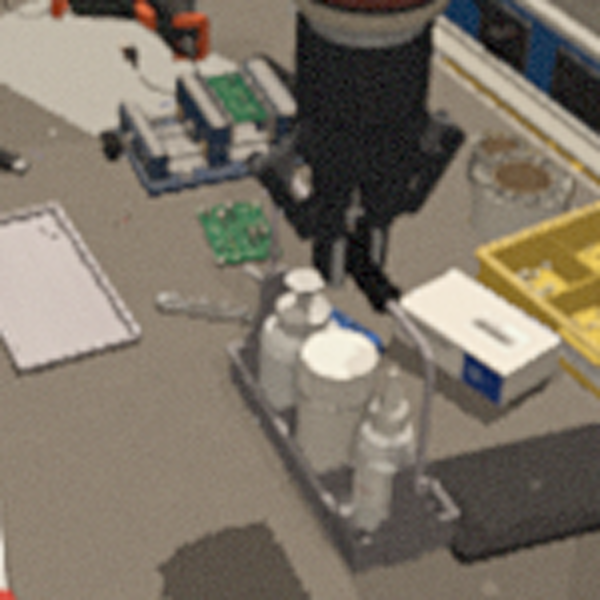

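The carrier hangs well clear with all vessels upright; the near rim runs from about (232,350) to (350,555). I check it against the predicted level pose.

```bash
python3 -c "
from h import *
a=np.radians(-6.1);x=np.array([np.cos(a),np.sin(a)]);y=np.array([-x[1],x[0]])
for X,Y,Z in((-34,100,30),(-34,-100,30),(34,-100,30),(-34,-100,0)):
    p=np.array([566,6.4])+X*x+Y*y;print(X,Y,Z,(pix('scene',[*p,99+Z])-[190,100])*4)
print(bot.state()['t'])"
```

```text
-34 100 30 [227.1 343.1]
-34 -100 30 [352.4 540.9]
34 -100 30 [451.6 510.4]
-34 -100 0 [349.5 574.1]
24.925
```

Observed corners match the level prediction to within a few millimetres. Handing in.

```bash
python3 -c "
from bench import bot
print(bot.close_job())"
```

```text
the job is handed in; nothing more can be done
None
```

The job is handed in, with no verdict printed: both tray vessels (the pot and the dropper) stand in the carrier beside the solvent jar, and at 24.9 s of the 70 s the gripper held the carrier by its black grip, still and level to within a few millimetres, underside about 99 mm above the bench.

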